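Brake check on a newly fitted trolley castor

TASK

Check the wheel brake of the castor that has just been bolted under the trolley beam held in the vice: without turning the wheel first, push the red pedal down until it snaps over and stays locked, then bear down on the exposed outer tread of the tyre with a steady push of 10 N, held for a second by feel, and see that the wheel stays put. Then hook a fingertip under the pedal and flick it up so that it springs back to released, and roll the now free wheel by its tread through an eighth of a turn or more. Never put more than 25 N on the pedal or the wheel, leave everything else on the bench where it lies, and finish with the pedal up and the wheel at rest.

Things in the scene. Friction and masses are not known exactly. Their poses are not given: they have to be found in the camera images.
- vice: Blue bench vice gripping the trolley's grey square tube. Origin on the bench under the tube's middle; z up, y along the tube. Tube: x +-20, y +-250, z 140 to 180 mm. Jaws reach z 180 at |y| < 63; vice x -160 to +175, |y| < 86 mm. A mounting plate (85 in x, 100 in y, z 130 to 140 mm) sits under each end, at y = -200 and +200; the braked castor hangs under the one at -200, the other is empty.
- swivel (a joint): Angle of the castor's fork about its upright swivel axis through (0, -200) mm of the vice's frame; 0 = wheel straight out to the vice's +x, pedal to its -x. Very stiff (1.5 N m); need not be moved.
- axle (a point): Centre of the castor wheel, 62 mm above the bench, 45 mm out from the swivel axis. Frame fixed to the fork, not the wheel: x level, from the swivel axis out over the wheel; y along the axle; z up. Fork cheeks 48 mm over all. In this frame the mounting plate ends at about x = -3 mm (it is square to the tube), so the upper outer tread (x > 15 mm) is open from above.
- wheel (a joint): Turn of the wheel (black tyre, 100 mm diameter, 32 mm wide, 12 mm clear of the bench), rad, endless; grows when the outer tread (x > 0 in the axle's frame) goes down. Brake off: free, under 0.5 N at the tread. Brake locked: held beyond 25 N at the tread, bar a creep of some 0.01 rad. The tyre hardly gives.
- dab (a point): Dab of yellow paint on the tyre, on the tread's circle, 50 mm from the wheel's centre; turns with the wheel.
- brake (a joint): Angle of the red brake pedal, rad: 0 = released, sloping 13 degrees up outward; 0.61 = down on its stop, locked, sloping 22 degrees down. Turns on a pin along the axle frame's y at x = -79, z = +42 mm there; sticks out to -x. Sprung: the push on the pad grows to 11 to 17 N, past 0.45 it snaps over to 0.61 and stays; lifted at the lip with 5 to 10 N it comes back over 0.45 and springs up to 0.
- pedal_pad (a point): Middle of the pedal's top face, 47 mm from the pin: red plate 36 mm long, 44 mm wide, 5 mm thick with a black rubber grip. Moves with the pedal; its frame is the axle's at brake = 0 and turns with the pedal.
- pedal_lip (a point): Underside of the pedal's rolled outer lip, 66 mm from the pin: a bar 9 mm thick, 44 mm wide across the pedal's end. 114 mm above the bench when released, 75 mm when locked; the bench below it is clear.
- spanner: Loose steel spanner, 190 mm long, 8 mm thick, lying flat on the bench in front of the wheel; origin under its middle, x along it. Leave it.
- spirit_lamp: Small glass spirit lamp with a brass cap, unlit, 56 mm in diameter and 81 mm high, standing beyond the beam's end near the castor; origin under its middle. Leave it.
- spare_castor: Loose second castor without a brake, standing upside down on its plate, 124 mm high, by the empty end of the beam; origin under the plate's middle. Leave it.
- grease_tin: Red tin with a steel lid, 82 mm in diameter, 52 mm high; origin under its middle. Leave it.
- flat_file: Flat file with a black and orange handle, 385 mm long, 30 mm high, origin under its middle, x along it towards the tip. Leave it.
- slim_file: Slim steel file without a handle, 218 mm long, 5 mm thick; origin under its middle, x along it. Leave it.
- needle_file: Thin round file, 190 mm long, 6 mm thick; origin under its middle, x along it. Leave it.
- screwdriver: Screwdriver with a dark wooden handle, 220 mm long, 26 mm high; origin under its middle, x along it towards the tip. Leave it.

How it is judged:
On the way, in this order (a step that is already met when the one before it is completed fails the run):
1. the pedal is down and locked, the wheel not yet turned (value of joint brake above 0.55 rad and distance of dab from where it was at the start of the episode below 0.012 m), for 0.3 s.
2. with the brake locked, the fingers bear on the outer tread with a steady 10 N or so (7.5 to 13 N) and the wheel stays put (value of joint brake above 0.55 rad and contact force between the fingers and wheel between 7.5 and 13 N and velocity of joint wheel between -0.1 and 0.1 rad/s and x of the grasp point in the frame of axle above 0.015 m and z of the grasp point in the frame of axle above 0.01 m), for 0.5 s.
3. the pedal has been flicked up and is released, the wheel still where it was (value of joint brake below 0.08 rad and distance of dab from where it was at the start of the episode below 0.016 m), for 0.2 s.
4. with the brake off, the wheel has been rolled through an eighth of a turn (0.6 rad or more) (value of joint brake below 0.08 rad and distance of dab from where it was at the start of the episode above 0.03 m).
At the end, for the whole second after the job is handed in: The pedal is up (brake below 0.08 rad), the wheel is at rest (below 0.05 rad/s), the spirit lamp is upright and every loose thing is within 30 mm of where it lay (value of joint brake below 0.08 rad and velocity of joint wheel between -0.05 and 0.05 rad/s and angle between spirit_lamp's own z axis and vertical below 0.3 rad and distance of each of spirit_lamp, spanner, spare_castor, grease_tin, flat_file, slim_file, needle_file, screwdriver from where it was at the start of the episode below 0.03 m); the robot touches nothing.
It fails at once if the pedal pushed or lifted with more than 25 N (contact force between any of the arm, the fingers and brake above 25 N).
It fails at once if the wheel pushed with more than 25 N (contact force between any of the arm, the fingers and wheel above 25 N).
It fails at once if a bystander shifted by more than 30 mm, or the spirit lamp tipped (distance of any of spirit_lamp, spanner, spare_castor, grease_tin, flat_file, slim_file, needle_file, screwdriver from where it was at the start of the episode above 0.03 m or angle between spirit_lamp's own z axis and vertical above 0.3 rad).
It also fails if it takes over 72 s, if anything falls off the work surface, if the arm or the gripper's body presses on something with over 40 N, if the wrist force passes 120 N, or if a joint passes its speed limit or range.

ROBOT

A 7-joint arm with a two-finger parallel gripper is mounted at the origin on the work surface. World frame = base frame: x ahead of the robot, y to its left, z up, the work surface at z = 0. Lengths are in m, angles in rad, forces in N, time in s.
With the tool pointing down it reaches from about 0.4 to 0.9 m from the base axis. Payload 5.5 kg.
Tool frame: the origin (TCP) lies on the front face of the gripper's body, between the roots of the fingers; the fingertips stand 73 mm ahead of it and the grasp point (between the pads) lies 54 mm ahead of it (env.grip_point_offset is the z of the grasp point in the tool frame, in m); z points along the fingers, y is the line along which they close (so a half turn about z gives the same grasp; the last joint's range is limited). The gripper opens to 85 mm and grips with 20 to 120 N. Pads are 22 mm wide; open, the fingers measure 114 mm over their backs; the gripper's body (76 mm by 85 mm) begins 54 mm behind the grasp point. The pads swing forward as they close: fully open they stand 13 mm farther back than shut.
Start: joints at [-1.019, 0.501, -0.427, 1.55, 0.221, 1.138, -0.21], TCP at [0.185, 0.623, 0.304] pointing down, gripper open.
Joint ranges: [-2.88, 2.88], [-0.31, 2.03], [-1.54, 1.56], [0.2, 2.42], [-1.41, 4.55], [0.19, 2.02], [-2.57, 2.57]. Speed limits (rad/s): [2.57, 2.57, 3.14, 3.14, 3.14, 3.14, 3.14].

INTERFACE

Orientations are given as a unit quaternion [w, x, y, z].
In Python, from bench import observe, viewer, finish_job, env gives the robot as it stands. The module is installed in compiled form; this text tells all that it offers.
- The arm moves only by the tool move_arm, never from a script. Its argument "rows" is a list of rows, each a list of 6 numbers: the shift along the tool's x, y, z in mm, then the turn, a rotation vector about the tool's x, y, z in rad. A call has 1 to 5 rows; each row shifts and turns the commanded pose from where the row before left it, along the tool's axes as they then stand; what a row does not reach is not made up. A row lasts 1/8 s, in which the tool goes at most 62.5 mm and 10.7 degrees, less where a joint would pass 70% of its speed; a pose out of reach is approached as far as the arm can. A call with a gripper value outside its range is refused whole. "grip" is the finger opening in mm, from 0 to 85.4, set as the call begins (left out, the last holds). The fingers move at their own pace and stop on an object; "grip_force" is the grip in N (left out, the last holds). Time passes only in rows, so rows that do not move let the fingers close. It gives the time, the measured TCP pose, the force, the opening and the grip force at its end, in the units of the state.
- observe(): the state, without advancing time (a new reading comes with each control period).
- viewer.camera(name): name is "scene" or "top" or "wrist"; returns the picture (420x560x3 uint8, blue, green, red); there is no depth.
- viewer.camera_model(name): a dict with "mtx" (3x3 intrinsics, pixels), "R" (3x3) and "t" (3): a world point X has camera coordinates R X + t. Camera axes: x right, y down, z forward; pixel columns grow to the right and rows downward; lengths in m; the calibration is good to about 2 mm. A picture is of the moment at which its call begins: read the wrist's pose just before it. camera_model takes no time and is no camera call; for the wrist camera it gives the pose at the moment of the call.
- finish_job(): hands the job in; it is judged then, once.
The state is a dict: "time_s": time; "joint_pos": joint angles; "dq": joint speeds; "joint_efforts": joint torques, N m; "position": TCP position; "tcp_rot": TCP orientation; "ft_force": force on the tool from outside, world axes, zero at the start; "moment": the same for the moment, N m; "width": finger opening in m; "finger_force": force on a finger pad.
Only numpy, scipy, OpenCV 4.12 (cv2) and the standard library are available. Lean on these libraries where they do the work, as an engineer would, in place of code of your own. Each camera call takes 0.05 s, during which the arm holds its last target. There are 200 camera calls.

## Working session

There is one attempt and no reset: what is moved stays moved. The work goes in short steps, Python scripts to look and compute and a tool call to move; the robot and the scene stay as the last step left them, time stands still between calls to the robot, and variables do not carry over. Pictures are saved under pics/ and viewed, at most 10 in all, crops included, and the job is handed in when it is done.

Besides the shell and the picture viewer there is one more tool, called after "Emit:" as name(argument=value, ...), one argument or row to a line, values as JSON. move_arm: Moves the arm, as the interface text tells. Its arguments: {"type":"object","properties":{"rows":{"type":"array","items":{"type":"array","items":{"type":"number"}}},"grip":{"type":"number"},"grip_force":{"type":"number"}},"required":["rows"]}

```bash
mkdir -p pics; python3 - <<'E'
from bench import observe, viewer, env
import cv2, numpy as np
s=observe(); print({k:np.round(v,3).tolist() for k,v in s.items()}, env.grip_point_offset)
a=viewer.camera("scene"); b=viewer.camera("top")
cv2.imwrite("pics/scene0.png",cv2.resize(a,(800,600),interpolation=cv2.INTER_CUBIC)); cv2.imwrite("pics/top0.png",cv2.resize(b,(800,600),interpolation=cv2.INTER_CUBIC))
for n in("scene","top","wrist"):
    m=viewer.camera_model(n); print(n,np.round(m["mtx"],1).tolist(),np.round(-m["R"].T@m["t"],3),np.round(m["R"],3).tolist())
E
```

```text
{'time_s': 0.0, 'joint_pos': [-1.019, 0.502, -0.427, 1.551, 0.221, 1.138, -0.21], 'dq': [0.001, -0.001, -0.001, -0.0, 0.0, 0.001, -0.002], 'joint_efforts': [0.0, -56.952, -5.816, -28.093, 0.011, 0.012, 0.0], 'position': [0.185, 0.623, 0.303], 'tcp_rot': [-0.0, 0.144, 0.99, -0.001], 'ft_force': [-0.363, 0.914, 1.043], 'moment': [-0.019, 0.005, 0.02], 'finger_force': 0.0, 'width': 0.085} 0.0539
scene [[538.6, 0.0, 277.9], [0.0, 538.6, 213.3], [0.0, 0.0, 1.0]] [1.369 1.212 1.254] [[-0.867, 0.498, 0.014], [0.287, 0.523, -0.802], [-0.407, -0.692, -0.597]]
top [[518.8, 0.0, 282.3], [0.0, 518.8, 209.7], [0.0, 0.0, 1.0]] [ 0.409 -0.105  1.603] [[-0.003, -1.0, -0.017], [-0.992, 0.005, -0.122], [0.122, 0.016, -0.992]]
wrist [[322.2, 0.0, 278.2], [0.0, 322.2, 205.6], [0.0, 0.0, 1.0]] [0.12  0.643 0.373] [[0.285, 0.958, -0.002], [0.925, -0.275, 0.264], [0.253, -0.077, -0.964]]
```

View pics/scene0.png

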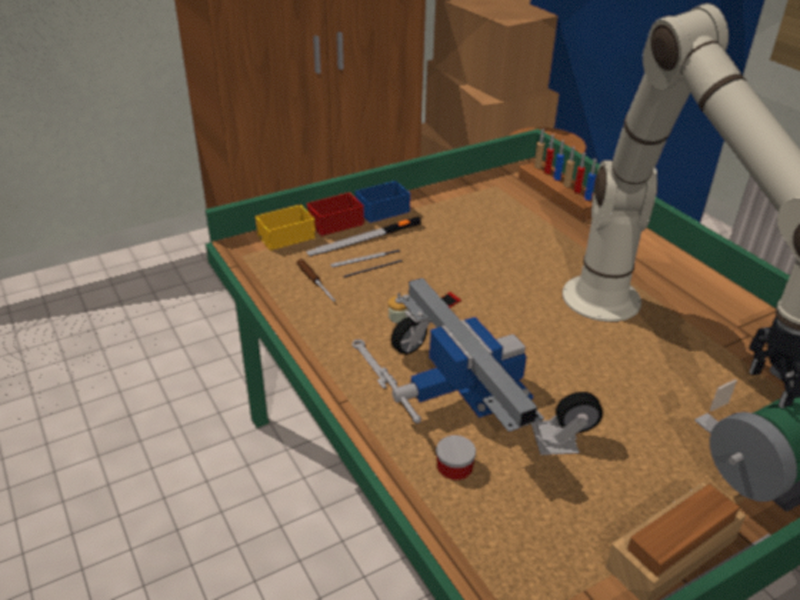

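View pics/top0.png

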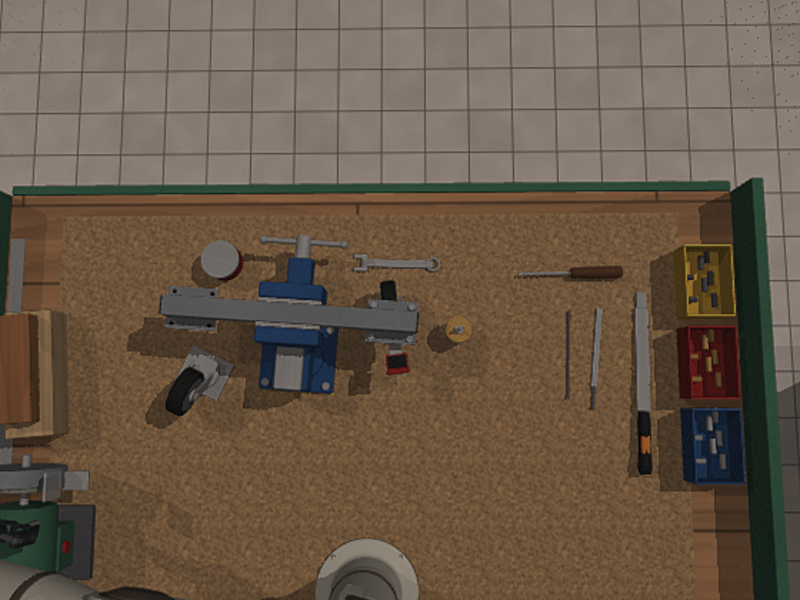

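The scene view shows the beam across the bench, with the braked castor at the far-left end. In the top view (800x600) the beam runs (160,305)-(417,318), the wheel is at (388,290), the pedal at (397,362) towards the robot, and the lamp at (458,328). I'll enlarge the castor.

```bash
python3 - <<'E'
import cv2
from bench import viewer
a=viewer.camera("top"); cv2.imwrite("pics/topraw.png",a)
c=a[180:280,235:335]; cv2.imwrite("pics/top_crop.png",cv2.resize(c,(600,600),interpolation=cv2.INTER_CUBIC))
a=viewer.camera("scene"); cv2.imwrite("pics/sceneraw.png",a)
c=a[185:285,255:385]; cv2.imwrite("pics/scene_crop.png",cv2.resize(c,(780,600),interpolation=cv2.INTER_CUBIC))
E
```

```text
(no output)
```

View pics/top_crop.png

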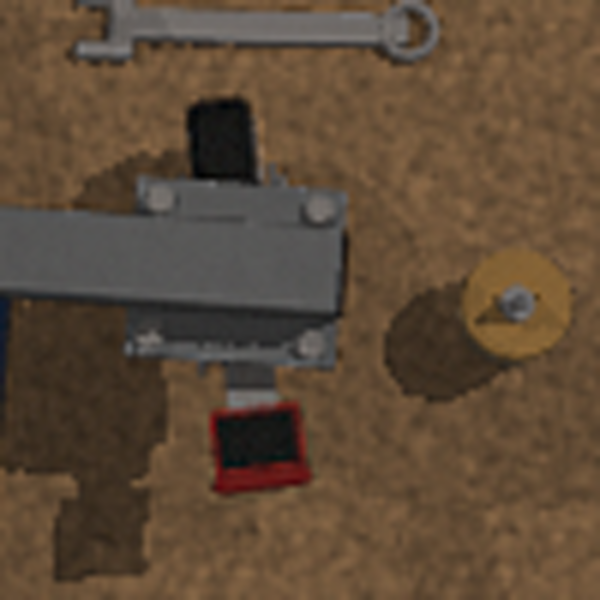

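View pics/scene_crop.png

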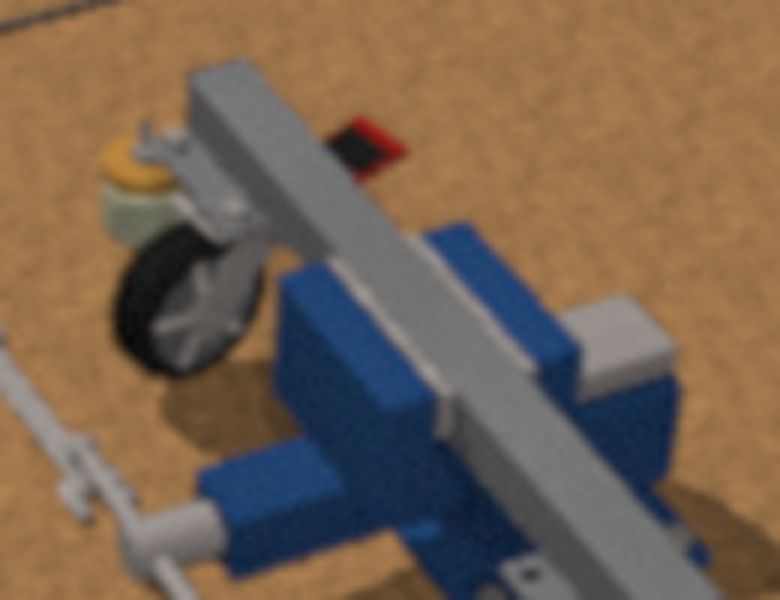

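The crops show the beam end corners at about (345,220) and (337,315), the plate corners, the black wheel top at (190-250,100), and the red pedal with its lip corners at (215,490) and (310,482). Next I'll fit the vice pose and swivel to these.

```bash
cat > h.py <<'E'
import numpy as np, cv2
from scipy.optimize import least_squares
from scipy.spatial.transform import Rotation as Ro
def proj(m,X): 
    c=(m["R"]@np.asarray(X).T).T+m["t"]; p=c@m["mtx"].T; return p[:,:2]/p[:,2:]
def Rz(a): return Ro.from_euler('z',a).as_matrix()
def vice(p,X): return (Rz(p[2])@(np.asarray(X)/1e3).T).T+[p[0],p[1],0]
def fork(p,X): # mm in swivel frame (x from swivel axis, z from bench)
    return vice(p,(Rz(p[3])@np.asarray(X,float).T).T+[0,-200,0])
E
python3 - <<'E'
from h import *
from bench import viewer
m=viewer.camera_model("top"); ms=viewer.camera_model("scene")
s,c=np.sin(np.radians(13)),np.cos(np.radians(13))
V=[[20,-250,180],[-20,-250,180],[42.5,-150,140],[42.5,-250,140],[-42.5,-250,140],[-42.5,-150,140]]
vp=[(345,220),(337,315),(138,178),(348,190),(335,367),(125,355)]
L=lambda r,y,h:[-34-r*c+h*s*0,y,104+r*s+h]
F=[L(70.5,22,0),L(70.5,-22,0),L(29,22,2),L(29,-22,2),[94.5,15,69],[94.5,-15,69]]
fp=[(215,491),(311,483),(211,409),(301,403),(190,101),(250,97)]
obs=np.array(vp+fp)/6+[235,180]-0.5+0.5/6
f=lambda p:(proj(m,np.vstack([vice(p,V),fork(p,F)]))-obs)
r=least_squares(lambda p:f(p).ravel(),[0.55,0.1,0,0],loss='soft_l1')
print(r.x,np.degrees(r.x[2:]));print(np.round(f(r.x),1))
p=r.x;np.save("p.npy",p)
# check in scene crop coords
S=np.vstack([vice(p,V),fork(p,F)])
print(np.round((proj(ms,S)-[255,185])*6+2.5))
print("axle",fork(p,[[45,0,62]]),"pin",fork(p,[[-34,0,104]]),"lip",fork(p,[L(66,0,-4.5)]))
# lamp: cap top z~81
q=np.array([[517,302],[410,28],[105,28]])/6+[235,180]-.42
for (u,v),z in zip(q,[.081,.008,.008]):
    d=m["R"].T@np.linalg.solve(m["mtx"],[u,v,1]);o=-m["R"].T@m["t"];print((o+d*(z-o[2])/d[2]).round(3))
d=vice(p,[[0,250,180],[175,0,100]]);print(np.round(proj(m,d)/.7))
E
```

```text
[ 0.55882782  0.14183538 -0.06505433  0.17969547] [-3.72733866 10.29579183]
[[ 0.   1.1]
 [ 0.5 -0.3]
 [-0.1 -0.3]
 [-0.  -0.3]
 [ 0.4  0.1]
 [ 0.  -0. ]
 [ 0.4  0.7]
 [-0.3  0.2]
 [-0.5  0.3]
 [-0.3 -0.5]
 [-0.1 -0.1]
 [-0.1 -0.6]]
[[186.  68.]
 [247.  52.]
 [229. 228.]
 [151. 134.]
 [278.  98.]
 [360. 189.]
 [412. 147.]
 [364. 112.]
 [358. 180.]
 [312. 145.]
 [137. 329.]
 [106. 302.]]
axle [[ 0.59053074 -0.052594    0.062     ]] pin [[ 0.51204931 -0.06163083  0.104     ]] lip [[ 0.44816301 -0.06898708  0.11434677]]
[ 0.536 -0.193  0.081]
[ 0.685 -0.144  0.008]
[0.686 0.015 0.008]
[[160. 305.]
 [301. 233.]]
```

Emit:
move_arm(
  rows=[
    [0,0,0,0,0,-0.14],
    [0,0,0,0,0,-0.14],
    [0,0,0,0,0,-0.125],
  ],
  grip=0,
)

```text
time_s: 0.57
position: [0.1851, 0.6229, 0.3036]
tcp_rot: [-0.0, -0.06, 0.998, -0.0]
ft_force: [-0.1, -0.1, 0.1]
width: 0.0325
finger_force: 0.0
```

```bash
cat >> h.py <<'E'
def need(target_fork, tip=73.0, p=None):
    """shift in tool axes (mm) bringing the fingertip to a point of the swivel frame (mm)"""
    from bench import observe
    p=np.load("p.npy"); s=observe(); q=s["tcp_rot"]; R=Ro.from_quat([q[1],q[2],q[3],q[0]]).as_matrix()
    T=fork(p,[target_fork])[0]; cur=s["position"]+R@[0,0,tip/1e3]
    F=Rz(p[2]+p[3]); sw=fork(p,[[0,0,0]])[0]
    print("t",round(s["time_s"],2),"shift",np.round(R.T@(T-cur)*1e3,1),"tip in fork",np.round(F.T@(cur-sw)*1e3,1),"axes in fork\n",np.round(F.T@R,3),"\nF",np.round(s["ft_force"],2),"w",s["width"],"q",np.round(s["joint_pos"],2))
E
python3 -c "
from h import *; need([-90,0,160])"
```

```text
t 0.57 shift [-186.3 -718.5   70.9] tip in fork [-280.6  717.4  230.6] axes in fork
 [[-1.    -0.006 -0.   ]
 [-0.006  1.    -0.   ]
 [ 0.    -0.    -1.   ]] 
F [-0.13 -0.14  0.07] w 0.03247349852646842 q [-0.96  0.52 -0.51  1.55  0.27  1.15  0.16]
```

Emit:
move_arm(
  rows=[
    [-13.3,-51.3,0,0,0,0],
    [-13.3,-51.3,0,0,0,0],
    [-13.3,-51.3,0,0,0,0],
    [-13.3,-51.3,0,0,0,0],
    [-13.3,-51.3,0,0,0,0],
  ],
)

```text
time_s: 1.2
position: [0.2814, 0.3742, 0.3039]
tcp_rot: [0.0, -0.058, 0.998, 0.0]
ft_force: [1.0, 0.3, 0.3]
width: 0.0003
finger_force: 0.0
```

Emit:
move_arm(
  rows=[
    [-13.3,-51.3,0,0,0,0],
    [-13.3,-51.3,0,0,0,0],
    [-13.3,-51.3,0,0,0,0],
    [-13.3,-51.3,0,0,0,0],
    [-13.3,-51.3,0,0,0,0],
  ],
)

```text
time_s: 1.82
position: [0.3771, 0.1273, 0.3042]
tcp_rot: [0.0, -0.058, 0.998, 0.0]
ft_force: [0.3, 1.0, 1.0]
width: 0.0001
finger_force: 0.0
```

Emit:
move_arm(
  rows=[
    [-13.3,-51.3,0,0,0,0],
    [-13.3,-51.3,0,0,0,0],
    [-13.3,-51.3,0,0,0,0],
    [-13.3,-51.3,0,0,0,0],
    [0,0,0,0,0,0],
  ],
)

```text
time_s: 2.45
position: [0.454, -0.0728, 0.3039]
tcp_rot: [0.0, -0.055, 0.999, -0.001]
ft_force: [-0.0, 0.7, -0.7]
width: 0.0005
finger_force: 0.0
```

```bash
python3 -c "
from h import *; need([-90,0,140])"
```

```text
t 2.45 shift [-2.8  4.7 90.9] tip in fork [-92.9  -4.6 230.9] axes in fork
 [[-1.     0.006  0.   ]
 [ 0.006  1.    -0.001]
 [-0.    -0.001 -1.   ]] 
F [-0.02  0.69 -0.68] w 0.00045502646085063075 q [ 0.11  0.13 -0.01  2.02  0.    0.99  1.78]
```

Emit:
move_arm(
  rows=[
    [-2.8,4.7,30,0,0,0],
    [0,0,35,0,0,0],
    [0,0,26,0,0,0],
    [0,0,0,0,0,0],
  ],
)

```text
time_s: 2.95
position: [0.4538, -0.0625, 0.2112]
tcp_rot: [-0.002, -0.059, 0.998, 0.001]
ft_force: [-0.7, -1.0, 0.7]
width: 0.0003
finger_force: 0.0
```

```bash
python3 - <<'E'
from h import *; need([-90,0,123])
from bench import viewer
import cv2
a=viewer.camera("top")[180:280,235:335]; b=viewer.camera("wrist")
cv2.imwrite("pics/c1.png",np.hstack([cv2.resize(a,(400,400),interpolation=2),cv2.resize(b,(400,300))[:, :].repeat(1,0) if 0 else np.vstack([cv2.resize(b,(400,300)),np.zeros((100,400,3),np.uint8)])]))
E
```

```text
t 2.95 shift [-2.4 -6.  15.2] tip in fork [-92.3   5.9 138.2] axes in fork
 [[-1.    -0.003 -0.005]
 [-0.003  1.     0.001]
 [ 0.005  0.001 -1.   ]] 
F [-0.67 -0.97  0.74] w 0.0003187098850661729 q [ 0.09  0.26 -0.02  2.11  0.01  0.78  1.76]
```

View pics/c1.png

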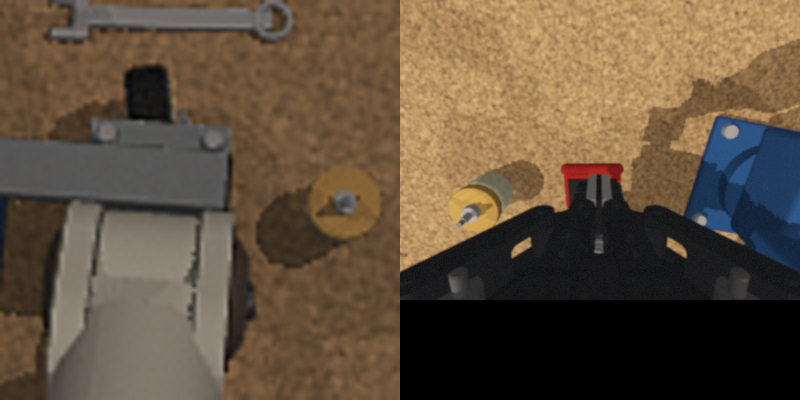

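The wrist view shows the closed fingertips over the red pedal at about (600,200), with the pedal spanning 565-622, so it is slightly off centre. The lamp and vice are clear.

Emit:
move_arm(
  rows=[
    [0,-4,5,0,0,0],
    [0,0,4,0,0,0],
    [0,0,3,0,0,0],
    [0,0,3,0,0,0],
  ],
)

```text
time_s: 3.55
position: [0.456, -0.0677, 0.1978]
tcp_rot: [0.0, -0.058, 0.998, 0.0]
ft_force: [-0.1, 0.0, -0.2]
width: 0.0003
finger_force: 0.0
```

Emit:
move_arm(
  rows=[
    [0,0,2.5,0,0,0],
    [0,0,2.5,0,0,0],
  ],
)

```text
time_s: 3.8
position: [0.4558, -0.0676, 0.1927]
tcp_rot: [-0.0, -0.058, 0.998, 0.0]
ft_force: [-1.0, -0.3, 1.1]
width: -0.0002
finger_force: 0.6
```

```bash
python3 -c "
from h import *; need([-90,0,110])"
```

```text
t 3.8 shift [-0.6 -0.5  9.7] tip in fork [-90.6   0.5 119.7] axes in fork
 [[-1.    -0.002 -0.001]
 [-0.002  1.     0.   ]
 [ 0.001  0.    -1.   ]] 
F [-0.96 -0.32  1.14] w -0.00020526447311978248 q [ 0.1   0.29 -0.01  2.12  0.01  0.73  1.77]
```

Emit:
move_arm(
  rows=[
    [0,0,3,0,0,0],
    [0,0,3,0,0,0],
  ],
)

```text
time_s: 4.05
position: [0.4559, -0.0677, 0.1867]
tcp_rot: [-0.0, -0.058, 0.998, 0.0]
ft_force: [-1.2, -0.5, 1.1]
width: 0.0003
finger_force: 0.7
```

Emit:
move_arm(
  rows=[
    [0,0,3,0,0,0],
    [0,0,3,0,0,0],
  ],
)

```text
time_s: 4.3
position: [0.4555, -0.0677, 0.1807]
tcp_rot: [-0.001, -0.058, 0.998, 0.0]
ft_force: [-3.9, -0.5, 5.6]
width: 0.0003
finger_force: 2.6
```

Emit:
move_arm(
  rows=[
    [0,0,3,0,0,0],
    [0,0,2,0,0,0],
  ],
)

```text
time_s: 4.55
position: [0.4553, -0.0677, 0.1757]
tcp_rot: [-0.001, -0.058, 0.998, 0.0]
ft_force: [-4.7, -0.6, 5.2]
width: -0.0002
finger_force: 2.8
```

Emit:
move_arm(
  rows=[
    [0,0,2,0,0,0],
    [0,0,2,0,0,0],
  ],
)

```text
time_s: 4.8
position: [0.4556, -0.0677, 0.1717]
tcp_rot: [-0.0, -0.058, 0.998, 0.0]
ft_force: [-3.7, -0.7, 5.7]
width: -0.0001
finger_force: 2.5
```

Emit:
move_arm(
  rows=[
    [0,0,2,0,0,0],
    [0,0,2,0,0,0],
  ],
)

```text
time_s: 5.05
position: [0.456, -0.0676, 0.1677]
tcp_rot: [0.0, -0.058, 0.998, 0.0]
ft_force: [-2.3, 0.0, 2.4]
width: 0.0001
finger_force: 1.4
```

Emit:
move_arm(
  rows=[
    [0,0,2,0,0,0],
    [0,0,2,0,0,0],
  ],
)

```text
time_s: 5.3
position: [0.4567, -0.0675, 0.1638]
tcp_rot: [0.001, -0.058, 0.998, -0.0]
ft_force: [0.2, -0.4, 1.0]
width: -0.0001
finger_force: 0.0
```

Emit:
move_arm(
  rows=[
    [0,0,-25,0,0,0],
    [0,0,-40,0,0,0],
    [0,0,-20,0,0,0],
    [0,0,0,0,0,0],
  ],
)

```text
time_s: 5.8
position: [0.4577, -0.0677, 0.2504]
tcp_rot: [0.002, -0.058, 0.998, -0.0]
ft_force: [0.4, -0.4, -0.4]
width: 0.0002
finger_force: 0.0
```

```bash
python3 - <<'E'
from h import *; need([80,0,125])
from bench import viewer
m=viewer.camera_model("wrist"); b=viewer.camera("wrist"); p=np.load("p.npy")
b2=b.copy()
for th,col in((0,(0,255,0)),(.61,(255,255,0))):
    a=np.radians(13)-th
    P=fork(p,[[-34-70.5*np.cos(a),y,104+70.5*np.sin(a)] for y in(22,-22)])
    px=proj(m,P);print(th,px.round(0).tolist())
    for u,v in px: cv2.circle(b2,(int(u),int(v)),3,col,-1)
cv2.imwrite("pics/w2.png",cv2.resize(b2[150:370,170:390],(600,600),interpolation=2))
E
```

```text
t 5.8 shift [-168.1   -0.4   53.2] tip in fork [-8.840e+01  1.000e-01  1.774e+02] axes in fork
 [[-1.    -0.002  0.005]
 [-0.002  1.    -0.001]
 [-0.005 -0.001 -1.   ]] 
F [ 0.41 -0.37 -0.37] w 0.00021251208308150033 q [ 0.1   0.2  -0.01  2.07  0.    0.86  1.77]
0 [[310.0, 202.0], [242.0, 202.0]]
0.61 [[305.0, 192.0], [248.0, 192.0]]
```

View pics/w2.png

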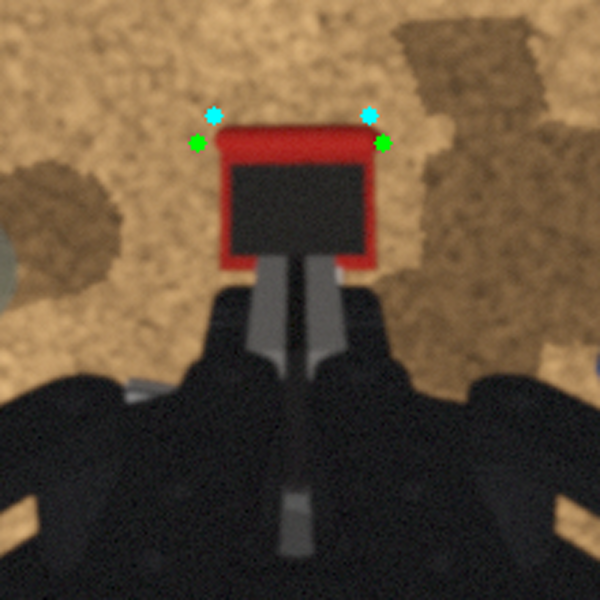

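The lip spans zoomed columns 217-377 (160 px). The model predicts 156 px locked and 187 px released, so the pedal is locked. Now to the tread.

Emit:
move_arm(
  rows=[
    [0,0,-40,0,0,0],
    [-43,0,0,0,0,0],
    [-43,0,0,0,0,0],
    [-43,0,0,0,0,0],
    [-44,0,0,0,0,0],
  ],
)

```text
time_s: 6.48
position: [0.6287, -0.0473, 0.2867]
tcp_rot: [-0.001, -0.058, 0.998, 0.0]
ft_force: [0.2, -0.3, -0.1]
width: 0.0003
finger_force: 0.0
```

Emit:
move_arm(
  rows=[
    [0,0,0,0,0,0],
    [0,0,40,0,0,0],
    [0,0,30,0,0,0],
    [0,0,20,0,0,0],
    [0,0,0,0,0,0],
  ],
)

```text
time_s: 7.1
position: [0.6261, -0.0477, 0.1967]
tcp_rot: [-0.002, -0.058, 0.998, 0.0]
ft_force: [-0.3, 0.0, -0.7]
width: 0.0001
finger_force: 0.0
```

```bash
python3 - <<'E'
from h import *; need([85,0,105])
E
```

```text
t 7.1 shift [-4.5 -0.9 18.7] tip in fork [ 80.6   0.9 123.7] axes in fork
 [[-1.    -0.001 -0.004]
 [-0.001  1.     0.001]
 [ 0.004  0.001 -1.   ]] 
F [-0.32  0.   -0.65] w 8.11976972916812e-05 q [ 0.05  0.55 -0.02  1.7   0.01  0.9   1.71]
```

Emit:
move_arm(
  rows=[
    [-4,0,5,0,0,0],
    [0,0,4,0,0,0],
    [0,0,2,0,0,0],
    [0,0,0,0,0,0],
  ],
)

```text
time_s: 7.6
position: [0.6318, -0.0471, 0.1881]
tcp_rot: [0.0, -0.058, 0.998, -0.0]
ft_force: [-0.2, -0.8, -0.5]
width: 0.0004
finger_force: 0.0
```

Emit:
move_arm(
  rows=[
    [0,0,1,0,0,0],
    [0,0,1,0,0,0],
  ],
)

```text
time_s: 7.85
position: [0.6319, -0.0471, 0.186]
tcp_rot: [0.0, -0.058, 0.998, 0.0]
ft_force: [-0.1, -0.0, 0.3]
width: 0.0
finger_force: 0.0
```

Emit:
move_arm(
  rows=[
    [0,0,1,0,0,0],
    [0,0,1,0,0,0],
  ],
)

```text
time_s: 8.1
position: [0.6318, -0.0471, 0.1838]
tcp_rot: [-0.0, -0.058, 0.998, 0.0]
ft_force: [0.3, 0.4, 0.4]
width: 0.0002
finger_force: 0.0
```

Emit:
move_arm(
  rows=[
    [0,0,1,0,0,0],
    [0,0,1,0,0,0],
  ],
)

```text
time_s: 8.35
position: [0.6318, -0.0471, 0.1818]
tcp_rot: [-0.0, -0.058, 0.998, 0.0]
ft_force: [-0.0, 0.3, 0.3]
width: 0.0001
finger_force: 0.0
```

Emit:
move_arm(
  rows=[
    [0,0,1,0,0,0],
    [0,0,0.5,0,0,0],
  ],
)

```text
time_s: 8.6
position: [0.6318, -0.0471, 0.1803]
tcp_rot: [-0.0, -0.058, 0.998, 0.0]
ft_force: [1.0, -0.1, -0.0]
width: -0.0
finger_force: 0.0
```

Emit:
move_arm(
  rows=[
    [0,0,0.5,0,0,0],
    [0,0,0.5,0,0,0],
  ],
)

```text
time_s: 8.85
position: [0.6318, -0.0471, 0.1793]
tcp_rot: [-0.0, -0.058, 0.998, 0.0]
ft_force: [0.2, 0.2, -0.6]
width: 0.0001
finger_force: 0.0
```

Emit:
move_arm(
  rows=[
    [0,0,0.5,0,0,0],
    [0,0,0.5,0,0,0],
  ],
)

```text
time_s: 9.1
position: [0.6318, -0.0471, 0.1784]
tcp_rot: [-0.0, -0.058, 0.998, 0.0]
ft_force: [0.2, -0.3, -0.5]
width: -0.0002
finger_force: 0.0
```

Emit:
move_arm(
  rows=[
    [0,0,0.4,0,0,0],
    [0,0,0.4,0,0,0],
    [0,0,0.4,0,0,0],
  ],
)

```text
time_s: 9.48
position: [0.6318, -0.0471, 0.1772]
tcp_rot: [-0.0, -0.058, 0.998, 0.0]
ft_force: [-0.4, 0.2, 0.4]
width: 0.0002
finger_force: 0.0
```

Emit:
move_arm(
  rows=[
    [0,0,0.4,0,0,0],
    [0,0,0.4,0,0,0],
  ],
)

```text
time_s: 9.72
position: [0.6318, -0.0471, 0.1763]
tcp_rot: [-0.0, -0.058, 0.998, 0.0]
ft_force: [0.0, -0.8, 0.1]
width: 0.0002
finger_force: 0.0
```

Emit:
move_arm(
  rows=[
    [0,0,0.4,0,0,0],
    [0,0,0.4,0,0,0],
  ],
)

```text
time_s: 9.98
position: [0.6318, -0.0471, 0.1756]
tcp_rot: [-0.0, -0.058, 0.998, 0.0]
ft_force: [0.4, -0.0, 0.5]
width: 0.0002
finger_force: 0.0
```

Emit:
move_arm(
  rows=[
    [0,0,0.4,0,0,0],
    [0,0,0.4,0,0,0],
  ],
)

```text
time_s: 10.22
position: [0.6318, -0.0471, 0.1748]
tcp_rot: [-0.0, -0.058, 0.998, 0.0]
ft_force: [-0.4, -0.3, -0.7]
width: 0.0001
finger_force: 0.0
```

Emit:
move_arm(
  rows=[
    [0,0,0.4,0,0,0],
    [0,0,0.4,0,0,0],
  ],
)

```text
time_s: 10.48
position: [0.6318, -0.0472, 0.174]
tcp_rot: [-0.0, -0.058, 0.998, -0.0]
ft_force: [-0.1, 0.3, 1.4]
width: -0.0004
finger_force: 0.4
```

Contact begins (finger_force 0.4).

Emit:
move_arm(
  rows=[
    [0,0,0.4,0,0,0],
    [0,0,0,0,0,0],
  ],
)

```text
time_s: 10.72
position: [0.632, -0.0471, 0.1738]
tcp_rot: [0.0, -0.058, 0.998, 0.0]
ft_force: [0.5, 0.0, 1.9]
width: 0.0002
finger_force: 0.6
```

Emit:
move_arm(
  rows=[
    [0,0,0.4,0,0,0],
    [0,0,0,0,0,0],
  ],
)

```text
time_s: 10.98
position: [0.6322, -0.0471, 0.1736]
tcp_rot: [0.0, -0.058, 0.998, -0.0]
ft_force: [-0.4, -0.1, 3.1]
width: -0.0001
finger_force: 1.4
```

Emit:
move_arm(
  rows=[
    [0,0,0.4,0,0,0],
    [0,0,0,0,0,0],
  ],
)

```text
time_s: 11.22
position: [0.6323, -0.0471, 0.1734]
tcp_rot: [0.001, -0.058, 0.998, -0.0]
ft_force: [-1.5, 1.1, 5.4]
width: 0.0001
finger_force: 2.0
```

Emit:
move_arm(
  rows=[
    [0,0,0.4,0,0,0],
    [0,0,0,0,0,0],
    [0,0,0.4,0,0,0],
    [0,0,0,0,0,0],
  ],
)

```text
time_s: 11.72
position: [0.6327, -0.0471, 0.173]
tcp_rot: [0.001, -0.058, 0.998, -0.0]
ft_force: [0.7, 0.5, 7.0]
width: 0.0002
finger_force: 2.5
```

```bash
python3 - <<'E'
from h import *; need([85,0,100])
E
```

```text
t 11.72 shift [ 2.6 -0.6 -0. ] tip in fork [ 87.6   0.6 100. ] axes in fork
 [[-1.    -0.002  0.002]
 [-0.002  1.    -0.   ]
 [-0.002 -0.    -1.   ]] 
F [0.67 0.46 6.98] w 0.00023432054348083466 q [ 0.05  0.58 -0.02  1.7   0.02  0.85  1.71]
```

Emit:
move_arm(
  rows=[
    [0,0,0.4,0,0,0],
    [0,0,0,0,0,0],
    [0,0,0.4,0,0,0],
    [0,0,0,0,0,0],
  ],
)

```text
time_s: 12.22
position: [0.633, -0.0471, 0.1726]
tcp_rot: [0.001, -0.058, 0.998, -0.0]
ft_force: [0.5, 0.0, 8.0]
width: 0.0001
finger_force: 3.1
```

Emit:
move_arm(
  rows=[
    [0,0,0,0,0,0],
    [0,0,0,0,0,0],
    [0,0,0,0,0,0],
  ],
)

```text
time_s: 12.6
position: [0.6331, -0.0471, 0.1726]
tcp_rot: [0.002, -0.058, 0.998, -0.0]
ft_force: [0.2, 0.7, 7.5]
width: -0.0001
finger_force: 3.1
```

Emit:
move_arm(
  rows=[
    [0,0,0.5,0,0,0],
    [0,0,0.5,0,0,0],
    [0,0,0,0,0,0],
    [0,0,0,0,0,0],
  ],
)

```text
time_s: 13.1
position: [0.6335, -0.0471, 0.1721]
tcp_rot: [0.002, -0.058, 0.998, -0.0]
ft_force: [0.5, 1.1, 9.4]
width: 0.0001
finger_force: 3.9
```

Emit:
move_arm(
  rows=[
    [0,0,0.3,0,0,0],
    [0,0,0,0,0,0],
    [0,0,0,0,0,0],
    [0,0,0,0,0,0],
  ],
)

```text
time_s: 13.6
position: [0.6336, -0.047, 0.172]
tcp_rot: [0.002, -0.058, 0.998, -0.0]
ft_force: [-0.0, 0.5, 10.8]
width: -0.0
finger_force: 4.0
```

Emit:
move_arm(
  rows=[
    [0,0,0,0,0,0],
    [0,0,0,0,0,0],
    [0,0,0,0,0,0],
  ],
)

```text
time_s: 13.98
position: [0.6336, -0.047, 0.172]
tcp_rot: [0.002, -0.058, 0.998, -0.0]
ft_force: [0.5, 0.5, 10.5]
width: 0.0003
finger_force: 4.0
```

Holding steady at about 10 N. I'll hold a little longer.

Emit:
move_arm(
  rows=[
    [0,0,0,0,0,0],
    [0,0,0,0,0,0],
    [0,0,0,0,0,0],
    [0,0,0,0,0,0],
    [0,0,0,0,0,0],
  ],
)

```text
time_s: 14.6
position: [0.6336, -0.0471, 0.172]
tcp_rot: [0.002, -0.058, 0.998, -0.0]
ft_force: [0.5, 0.5, 10.3]
width: -0.0
finger_force: 4.0
```

Emit:
move_arm(
  rows=[
    [0,0,-5,0,0,0],
    [0,0,-25,0,0,0],
    [0,0,-50,0,0,0],
    [0,0,-60,0,0,0],
    [0,0,0,0,0,0],
  ],
)

```text
time_s: 15.22
position: [0.6343, -0.0473, 0.3155]
tcp_rot: [0.005, -0.058, 0.998, -0.0]
ft_force: [0.3, -0.2, -0.4]
width: 0.0003
finger_force: 0.0
```

```bash
python3 - <<'E'
from h import *; need([-150,-90,240])
E
```

```text
t 15.22 shift [239.9 -89.8   0.4] tip in fork [8.980e+01 1.000e-01 2.425e+02] axes in fork
 [[-1.    -0.001  0.009]
 [-0.001  1.    -0.001]
 [-0.009 -0.001 -1.   ]] 
F [ 0.3  -0.21 -0.41] w 0.00029857736850304325 q [ 0.05  0.43 -0.02  1.59  0.01  1.11  1.71]
```

Emit:
move_arm(
  rows=[
    [38,0,0,0,0,0],
    [38,0,0,0,0,0],
    [38,0,0,0,0,0],
    [38,0,0,0,0,0],
    [35,0,0,0,0,0],
  ],
)

```text
time_s: 15.85
position: [0.4438, -0.0689, 0.3086]
tcp_rot: [-0.001, -0.058, 0.998, 0.0]
ft_force: [-0.6, -1.1, 0.8]
width: -0.0003
finger_force: 0.0
```

Emit:
move_arm(
  rows=[
    [0,-20,0,-0.17,0,0],
    [0,-20,0,-0.17,0,0],
    [0,-20,0,-0.17,0,0],
    [0,-20,0,-0.17,0,0],
    [0,-20,0,-0.17,0,0],
  ],
)

```text
time_s: 16.48
position: [0.4566, -0.1605, 0.2768]
tcp_rot: [-0.024, -0.052, 0.908, 0.414]
ft_force: [0.4, 0.3, 0.4]
width: -0.0001
finger_force: 0.0
```

```bash
python3 - <<'E'
from h import *; need([-98,-60,100])
E
```

```text
t 16.48 shift [  -2.4 -112.5   67. ] tip in fork [-100.4  -36.8  228.9] axes in fork
 [[-1.    -0.001 -0.   ]
 [-0.001  0.656  0.755]
 [-0.     0.755 -0.656]] 
F [0.35 0.34 0.36] w -0.0001225643251373658 q [ 0.59  0.54  0.04  1.76 -0.61  1.51  2.57]
```

Joint 7 is at its limit, so I'll roll the tool 90° about its own axis to free it.

Emit:
move_arm(
  rows=[
    [0,0,0,0,0,0.175],
    [0,0,0,0,0,0.175],
    [0,0,0,0,0,0.175],
    [0,0,0,0,0,0.175],
    [0,0,0,0,0,0.175],
  ],
)

```text
time_s: 17.1
position: [0.456, -0.1594, 0.2763]
tcp_rot: [-0.198, 0.34, 0.845, 0.362]
ft_force: [0.3, -0.1, 0.3]
width: -0.0001
finger_force: 0.0
```

Emit:
move_arm(
  rows=[
    [0,0,0,0,0,0.175],
    [0,0,0,0,0,0.175],
    [0,0,0,0,0,0.175],
    [0,0,0,0,0,0.175],
    [0,0,0,0,0,0],
  ],
)

```text
time_s: 17.73
position: [0.4561, -0.1593, 0.2765]
tcp_rot: [-0.309, 0.607, 0.679, 0.273]
ft_force: [-0.7, -0.5, -0.2]
width: 0.0003
finger_force: 0.0
```

```bash
python3 - <<'E'
from h import *; need([-98,-60,100])
E
```

```text
t 17.73 shift [-112.4    3.5   66.4] tip in fork [-100.9  -35.8  228.3] axes in fork
 [[ 0.003  1.    -0.003]
 [ 0.659 -0.     0.752]
 [ 0.752 -0.004 -0.659]] 
F [-0.68 -0.54 -0.18] w 0.0002789686810790369 q [ 0.36  0.56  0.34  1.78 -0.7   1.58  1.1 ]
```

Emit:
move_arm(
  rows=[
    [-25,0,10,0,0.1,0],
    [-25,0,10,0,0.1,0],
    [0,0,0,0,0,0],
  ],
)

```text
time_s: 18.1
position: [0.4564, -0.1752, 0.2219]
tcp_rot: [-0.378, 0.577, 0.643, 0.332]
ft_force: [0.2, 0.2, 1.1]
width: 0.0002
finger_force: 0.0
```

```bash
python3 - <<'E'
from h import *; need([-99,-55,45])
E
```

```text
t 18.1 shift [-128.4    4.6   59.1] tip in fork [-102.4  -43.   185.9] axes in fork
 [[ 0.008  1.    -0.003]
 [ 0.494 -0.002  0.87 ]
 [ 0.87  -0.008 -0.494]] 
F [0.22 0.21 1.06] w 0.00019284132326852934 q [ 0.47  0.75  0.29  1.71 -0.77  1.69  1.21]
```

Emit:
move_arm(
  rows=[
    [0,0,0,-0.151,0,0.086],
    [0,0,0,-0.151,0,0.086],
    [0,0,0,-0.151,0,0.086],
    [0,0,0,0,0,0],
  ],
)

```text
time_s: 18.6
position: [0.4572, -0.1747, 0.2279]
tcp_rot: [-0.274, 0.723, 0.476, 0.419]
ft_force: [0.2, -0.2, -0.5]
width: -0.0003
finger_force: 0.0
```

```bash
python3 - <<'E'
from h import *; need([-115,-55,80]); need([-115,-50,45])
E
```

```text
t 18.6 shift [-109.4  -37.4   33.2] tip in fork [-69.8 -51.3 191.4] axes in fork
 [[ 0.248  0.867  0.433]
 [ 0.433 -0.499  0.751]
 [ 0.867  0.002 -0.499]] 
F [ 0.17 -0.23 -0.51] w -0.00034114524957697584 q [ 0.52  0.62  0.35  1.98 -1.09  1.47  1.12]
t 18.6 shift [-137.5  -40.    54.5] tip in fork [-69.8 -51.3 191.4] axes in fork
 [[ 0.248  0.867  0.433]
 [ 0.433 -0.499  0.751]
 [ 0.867  0.002 -0.499]] 
F [ 0.17 -0.23 -0.51] w -0.00034114524957697584 q [ 0.52  0.62  0.35  1.98 -1.09  1.47  1.12]
```

Emit:
move_arm(
  rows=[
    [-10,-37,6,0,0,0],
    [-33,0,9,0,0,0],
    [-33,0,9,0,0,0],
    [-33,0,9,0,0,0],
    [0,0,0,0,0,0],
  ],
)

```text
time_s: 19.23
position: [0.4143, -0.1838, 0.1141]
tcp_rot: [-0.277, 0.722, 0.476, 0.418]
ft_force: [0.4, 0.7, 0.9]
width: 0.0003
finger_force: 0.0
```

```bash
python3 - <<'E'
from h import *; need([-115,-50,45]); need([-96,-12,45])
E
```

```text
t 19.23 shift [-26.4  -3.5  19.7] tip in fork [-113.8  -55.2   77.7] axes in fork
 [[ 0.248  0.869  0.429]
 [ 0.432 -0.495  0.754]
 [ 0.867 -0.002 -0.498]] 
F [0.4  0.66 0.9 ] w 0.0002789233325767171 q [ 0.6   0.83  0.32  2.01 -1.12  1.4   1.36]
t 19.23 shift [-5.3 -5.9 56.5] tip in fork [-113.8  -55.2   77.7] axes in fork
 [[ 0.248  0.869  0.429]
 [ 0.432 -0.495  0.754]
 [ 0.867 -0.002 -0.498]] 
F [0.4  0.66 0.9 ] w 0.0002789233325767171 q [ 0.6   0.83  0.32  2.01 -1.12  1.4   1.36]
```

Emit:
move_arm(
  rows=[
    [-13,-2,10,0,0,0],
    [-14,-1.5,10,0,0,0],
    [10,-1,18,0,0,0],
    [11,-1,19,0,0,0],
    [0,0,0,0,0,0],
  ],
)

```text
time_s: 19.85
position: [0.428, -0.1358, 0.0824]
tcp_rot: [-0.277, 0.722, 0.476, 0.419]
ft_force: [-0.7, 0.1, -0.5]
width: 0.0001
finger_force: 0.0
```

```bash
python3 - <<'E'
from h import *; need([-96,-10,45]); need([-96,-10,85])
from bench import viewer
b=viewer.camera("wrist"); a=viewer.camera("top")[180:280,235:335]
cv2.imwrite("pics/w3.png",np.hstack([cv2.resize(b,(500,375)),cv2.resize(a,(300,375))]))
E
```

```text
t 19.85 shift [-1.8 -0.7 -0.8] tip in fork [-94.6  -9.   46.2] axes in fork
 [[ 0.247  0.869  0.43 ]
 [ 0.43  -0.495  0.755]
 [ 0.868 -0.001 -0.496]] 
F [-0.67  0.09 -0.46] w 5.277331128141688e-05 q [ 0.55  0.87  0.27  2.06 -1.21  1.32  1.41]
t 19.85 shift [ 32.9  -0.7 -20.6] tip in fork [-94.6  -9.   46.2] axes in fork
 [[ 0.247  0.869  0.43 ]
 [ 0.43  -0.495  0.755]
 [ 0.868 -0.001 -0.496]] 
F [-0.67  0.09 -0.46] w 5.277331128141688e-05 q [ 0.55  0.87  0.27  2.06 -1.21  1.32  1.41]
```

View pics/w3.png

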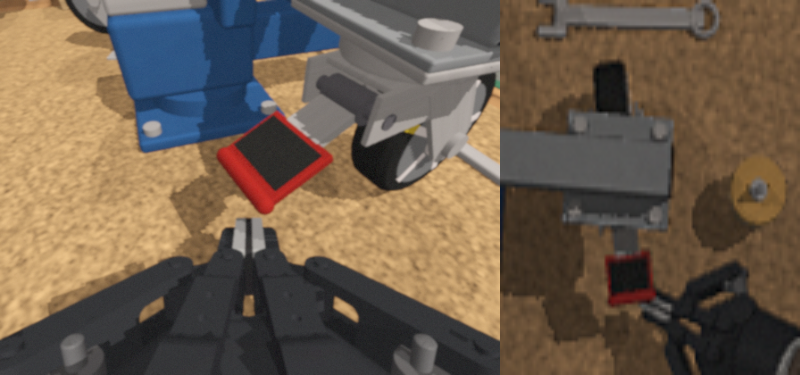

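The wrist view shows the fingertips at (248,222), just short of the lip corner at (265,210). In the top view they start to pass under the lip. I'll insert about 14 mm further and a little lower.

Emit:
move_arm(
  rows=[
    [-2,0,5,0,0,0],
    [2,0,5,0,0,0],
    [2,0,5,0,0,0],
    [0,0,0,0,0,0],
  ],
)

```text
time_s: 20.45
position: [0.4329, -0.1257, 0.0757]
tcp_rot: [-0.276, 0.723, 0.475, 0.418]
ft_force: [-0.3, -1.3, 0.2]
width: -0.0004
finger_force: 0.0
```

Emit:
move_arm(
  rows=[
    [1.7,0,-1,0,0,0],
    [1.7,0,-1,0,0,0],
  ],
)

```text
time_s: 20.7
position: [0.4328, -0.1266, 0.0798]
tcp_rot: [-0.275, 0.724, 0.475, 0.418]
ft_force: [-0.3, -1.0, 0.7]
width: -0.0002
finger_force: 0.0
```

```bash
python3 - <<'E'
from h import *; need([-90,2,45])
E
```

```text
t 20.7 shift [ 2.2 -2.5  0.6] tip in fork [-88.6  -0.6  43.4] axes in fork
 [[ 0.25   0.866  0.432]
 [ 0.432 -0.499  0.751]
 [ 0.867 -0.001 -0.499]] 
F [-0.34 -0.97  0.65] w -0.0001517117437094121 q [ 0.54  0.87  0.26  2.07 -1.23  1.3   1.42]
```

Lift in small steps, watching the force.

Emit:
move_arm(
  rows=[
    [1.7,0,-1,0,0,0],
    [1.7,0,-1,0,0,0],
  ],
)

```text
time_s: 20.95
position: [0.4328, -0.1265, 0.0838]
tcp_rot: [-0.275, 0.724, 0.475, 0.418]
ft_force: [-0.4, -0.1, -0.5]
width: 0.0004
finger_force: 0.0
```

Emit:
move_arm(
  rows=[
    [1.7,0,-1,0,0,0],
    [1.7,0,-1,0,0,0],
  ],
)

```text
time_s: 21.2
position: [0.4328, -0.1265, 0.0876]
tcp_rot: [-0.275, 0.724, 0.475, 0.418]
ft_force: [-0.2, 0.4, -2.4]
width: 0.0003
finger_force: 1.0
```

Emit:
move_arm(
  rows=[
    [1.7,0,-1,0,0,0],
    [1.7,0,-1,0,0,0],
  ],
)

```text
time_s: 21.45
position: [0.4319, -0.1266, 0.091]
tcp_rot: [-0.276, 0.724, 0.475, 0.417]
ft_force: [-4.1, -0.8, -2.7]
width: -0.0001
finger_force: 2.2
```

Emit:
move_arm(
  rows=[
    [1.7,0,-1,0,0,0],
    [1.7,0,-1,0,0,0],
  ],
)

```text
time_s: 21.7
position: [0.4328, -0.1266, 0.0956]
tcp_rot: [-0.275, 0.724, 0.475, 0.418]
ft_force: [0.5, 0.2, -0.0]
width: 0.0
finger_force: 0.0
```

Emit:
move_arm(
  rows=[
    [1.7,0,-1,0,0,0],
    [1.7,0,-1,0,0,0],
  ],
)

```text
time_s: 21.95
position: [0.4334, -0.1264, 0.0999]
tcp_rot: [-0.275, 0.723, 0.475, 0.419]
ft_force: [-0.1, 0.7, -0.3]
width: 0.0001
finger_force: 0.0
```

Emit:
move_arm(
  rows=[
    [1.7,0,-1,0,0,0],
    [1.7,0,-1,0,0,0],
  ],
)

```text
time_s: 22.2
position: [0.4329, -0.1265, 0.1036]
tcp_rot: [-0.275, 0.723, 0.475, 0.418]
ft_force: [-0.3, -0.6, -0.1]
width: -0.0
finger_force: 0.0
```

The force dropped to zero, so the pedal seems to have sprung up. I'll withdraw along the finger axis and check.

Emit:
move_arm(
  rows=[
    [-8,0,-5,0,0,0],
    [0,0,-25,0,0,0],
    [0,0,-35,0,0,0],
    [0,0,-40,0,0,0],
    [0,0,0,0,0,0],
  ],
)

```text
time_s: 22.82
position: [0.3944, -0.2179, 0.1492]
tcp_rot: [-0.273, 0.725, 0.475, 0.418]
ft_force: [0.4, -0.2, -0.5]
width: -0.0001
finger_force: 0.0
```

```bash
python3 - <<'E'
from h import *; need([85,0,240])
from bench import viewer
m=viewer.camera_model("wrist"); b=viewer.camera("wrist"); p=np.load("p.npy")
for th,col in((0,(0,255,0)),(.61,(255,255,0))):
    a=np.radians(13)-th
    for u,v in proj(m,fork(p,[[-34-70.5*np.cos(a),y,104+70.5*np.sin(a)] for y in(22,-22)])): cv2.circle(b,(int(u),int(v)),3,col,-1)
cv2.imwrite("pics/w4.png",b)
E
```

```text
t 22.82 shift [204.  148.1  97.9] tip in fork [-137.   -87.2  112.5] axes in fork
 [[ 0.252  0.864  0.436]
 [ 0.434 -0.503  0.747]
 [ 0.865  0.001 -0.502]] 
F [ 0.42 -0.2  -0.5 ] w -7.597691367319223e-05 q [ 0.64  0.77  0.37  1.99 -1.05  1.46  1.33]
```

View pics/w4.png

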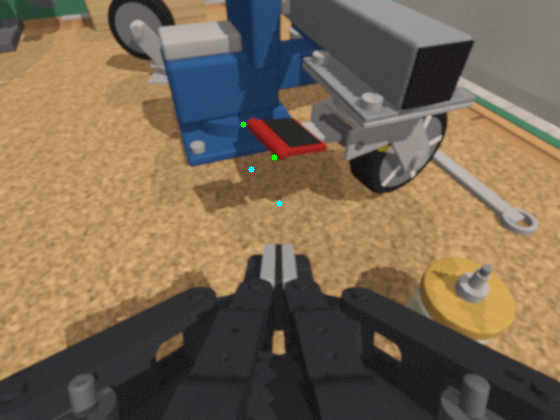

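The red pedal's near lip edge lies on the green "released" markers at (243,124)-(274,157), so the pedal is up. Next: rise, level the tool, and go to the tread.

Emit:
move_arm(
  rows=[
    [37,0,-22,0,0,0],
    [37,0,-22,0,0,0],
    [37,0,-22,0,0,0],
    [0,0,0,0,-0.175,0],
    [0,0,0,0,-0.175,0],
  ],
)

```text
time_s: 23.5
position: [0.3944, -0.2154, 0.2774]
tcp_rot: [-0.187, 0.786, 0.516, 0.284]
ft_force: [1.0, 1.3, -0.6]
width: -0.0001
finger_force: 0.0
```

Emit:
move_arm(
  rows=[
    [0,0,0,0,-0.175,0],
    [0,0,0,0,-0.175,0],
    [0,0,0,0,-0.175,0],
    [0,0,0,0,-0.17,0],
    [0,0,0,0,0,0.175],
  ],
)

```text
time_s: 24.12
position: [0.3957, -0.2119, 0.2773]
tcp_rot: [-0.002, 0.879, 0.476, 0.0]
ft_force: [0.2, 0.1, 0.2]
width: -0.0
finger_force: 0.0
```

Emit:
move_arm(
  rows=[
    [0,0,0,0,0,0.175],
    [0,0,0,0,0,0.175],
    [0,0,0,0,0,0.175],
    [0,0,0,0,0,0.175],
    [0,0,0,0,0,0.175],
  ],
)

```text
time_s: 24.75
position: [0.3942, -0.2143, 0.2769]
tcp_rot: [-0.003, 0.999, 0.055, -0.001]
ft_force: [-0.1, 0.6, -0.2]
width: 0.0001
finger_force: 0.0
```

```bash
python3 - <<'E'
from h import *; need([75,0,220])
E
```

```text
t 24.75 shift [ 242.9 -139.3  -15.6] tip in fork [-168.6 -137.9  203.9] axes in fork
 [[ 1.    -0.005 -0.001]
 [-0.005 -1.     0.005]
 [-0.001 -0.005 -1.   ]] 
F [-0.13  0.55 -0.15] w 0.00012855351368655916 q [-0.17  0.17  0.68  2.09 -0.13  0.93 -0.88]
```

Emit:
move_arm(
  rows=[
    [0,0,-20,0,0,0],
    [48.5,-28,0,0,0,0],
    [48.5,-28,0,0,0,0],
    [48.5,-28,0,0,0,0],
    [48.5,-28,0,0,0,0],
  ],
)

```text
time_s: 25.38
position: [0.5754, -0.08, 0.2972]
tcp_rot: [-0.002, 0.998, 0.057, -0.001]
ft_force: [0.6, -1.1, -0.5]
width: 0.0004
finger_force: 0.0
```

Emit:
move_arm(
  rows=[
    [48.5,-27,0,0,0,0],
    [0,0,0,0,0,0],
    [0,0,0,0,0,0],
  ],
)

```text
time_s: 25.75
position: [0.6188, -0.0498, 0.2971]
tcp_rot: [-0.002, 0.998, 0.057, -0.001]
ft_force: [-0.5, -0.5, 0.2]
width: -0.0003
finger_force: 0.0
```

```bash
python3 - <<'E'
from h import *; need([76,0,112])
E
```

```text
t 25.75 shift [  3.    0.2 112.1] tip in fork [ 7.330e+01 -2.000e-01  2.241e+02] axes in fork
 [[ 1.    -0.    -0.002]
 [-0.    -1.     0.004]
 [-0.002 -0.004 -1.   ]] 
F [-0.54 -0.47  0.21] w -0.00034964991769785136 q [-0.36  0.46  0.54  1.66 -0.26  1.09 -1.2 ]
```

Emit:
move_arm(
  rows=[
    [3,0,45,0,0,0],
    [0,0,40,0,0,0],
    [0,0,25,0,0,0],
    [0,0,2,0,0,0],
    [0,0,0,0,0,0],
  ],
)

```text
time_s: 26.38
position: [0.6228, -0.0504, 0.1876]
tcp_rot: [-0.002, 0.998, 0.056, 0.001]
ft_force: [-1.0, 0.1, -0.2]
width: 0.0002
finger_force: 0.0
```

Emit:
move_arm(
  rows=[
    [0,0,1,0,0,0],
    [0,0,1,0,0,0],
    [0,0,1,0,0,0],
  ],
)

```text
time_s: 26.75
position: [0.6231, -0.0493, 0.1841]
tcp_rot: [-0.002, 0.998, 0.057, 0.001]
ft_force: [-0.3, 0.5, 1.1]
width: -0.0001
finger_force: 0.0
```

Emit:
move_arm(
  rows=[
    [0,0,0.7,0,0,0],
    [0,0,0.7,0,0,0],
  ],
)

```text
time_s: 27.0
position: [0.6229, -0.0494, 0.1822]
tcp_rot: [-0.002, 0.998, 0.056, 0.0]
ft_force: [0.2, 0.6, -0.8]
width: 0.0002
finger_force: 0.0
```

Emit:
move_arm(
  rows=[
    [0,0,0.7,0,0,0],
    [0,0,0,0,0,0],
  ],
)

```text
time_s: 27.25
position: [0.6228, -0.0494, 0.1814]
tcp_rot: [-0.002, 0.998, 0.056, 0.0]
ft_force: [-0.1, -0.1, -0.2]
width: -0.0002
finger_force: 0.0
```

```bash
python3 - <<'E'
from h import *; need([76,0,106])
E
```

```text
t 27.25 shift [-1.5 -0.3  2.4] tip in fork [ 77.5  -0.3 108.4] axes in fork
 [[ 1.    -0.002  0.001]
 [-0.002 -1.     0.004]
 [ 0.001 -0.004 -1.   ]] 
F [-0.11 -0.08 -0.22] w -0.00023046590431524138 q [-0.31  0.6   0.48  1.74 -0.35  0.89 -1.14]
```

Emit:
move_arm(
  rows=[
    [0,0,0.7,0,0,0],
    [0,0,0.7,0,0,0],
  ],
)

```text
time_s: 27.5
position: [0.6229, -0.0494, 0.1801]
tcp_rot: [-0.002, 0.998, 0.056, 0.0]
ft_force: [-0.1, 0.5, 0.7]
width: 0.0003
finger_force: 0.0
```

Emit:
move_arm(
  rows=[
    [0,0,0.7,0,0,0],
    [0,0,0,0,0,0],
  ],
)

```text
time_s: 27.75
position: [0.6231, -0.0494, 0.1795]
tcp_rot: [-0.002, 0.998, 0.056, 0.001]
ft_force: [-0.1, 0.4, -0.0]
width: 0.0001
finger_force: 0.3
```

Emit:
move_arm(
  rows=[
    [0,0,0.7,0,0,0],
    [0,0,0,0,0,0],
  ],
)

```text
time_s: 28.0
position: [0.6234, -0.0494, 0.1791]
tcp_rot: [-0.002, 0.998, 0.056, 0.001]
ft_force: [1.5, 1.8, 2.3]
width: 0.0003
finger_force: 1.3
```

Emit:
move_arm(
  rows=[
    [0,0,0.5,0,0,0],
    [4.1,0,2.9,0,0,0],
    [4.1,0,2.9,0,0,0],
    [3,0,3.1,0,0,0],
    [3,0,3.1,0,0,0],
  ],
)

```text
time_s: 28.62
position: [0.6389, -0.0474, 0.167]
tcp_rot: [-0.002, 0.998, 0.057, 0.002]
ft_force: [5.0, 0.8, 4.6]
width: -0.0004
finger_force: 3.5
```

Emit:
move_arm(
  rows=[
    [2.4,0,3.5,0,0,0],
    [2.4,0,3.5,0,0,0],
    [1.7,0,4,0,0,0],
    [1.7,0,4,0,0,0],
  ],
)

```text
time_s: 29.12
position: [0.6483, -0.0462, 0.1524]
tcp_rot: [-0.002, 0.998, 0.057, 0.004]
ft_force: [7.6, 1.1, 3.8]
width: -0.0001
finger_force: 4.4
```

Emit:
move_arm(
  rows=[
    [1,0,4.2,0,0,0],
    [1,0,4.2,0,0,0],
    [0,0,0,0,0,0],
  ],
)

```text
time_s: 29.5
position: [0.6511, -0.0459, 0.144]
tcp_rot: [-0.002, 0.998, 0.057, 0.005]
ft_force: [10.3, 1.5, 1.9]
width: 0.0005
finger_force: 5.2
```

```bash
python3 - <<'E'
from h import *; need([105,0,75])
E
```

```text
t 29.5 shift [-1.6 -0.1 -4. ] tip in fork [ 1.066e+02 -1.000e-01  7.100e+01] axes in fork
 [[ 1.    -0.001  0.009]
 [-0.001 -1.     0.003]
 [ 0.009 -0.003 -1.   ]] 
F [10.32  1.5   1.94] w 0.00045024788484953026 q [-0.29  0.69  0.45  1.68 -0.38  0.85 -1.13]
```

Emit:
move_arm(
  rows=[
    [4,0,0,0,0,0],
    [12,0,0,0,0,0],
    [0,0,-30,0,0,0],
    [0,0,-30,0,0,0],
    [0,0,0,0,0,0],
  ],
)

```text
time_s: 30.12
position: [0.6639, -0.0455, 0.2045]
tcp_rot: [-0.002, 0.998, 0.056, 0.001]
ft_force: [-0.5, -0.0, -0.5]
width: -0.0001
finger_force: 0.0
```

```bash
python3 - <<'E'
from h import *; need([77.5,0,109])
from bench import viewer
old=cv2.imread("pics/sceneraw.png"); new=viewer.camera("scene")
c=lambda a:cv2.resize(a[205:265,265:305],(400,600),interpolation=cv2.INTER_CUBIC)
cv2.imwrite("pics/s5.png",np.hstack([c(old),c(new)]))
E
```

```text
t 30.12 shift [-41.5  -1.   22.3] tip in fork [118.9  -1.1 131.5] axes in fork
 [[ 1.    -0.002  0.003]
 [-0.002 -1.     0.003]
 [ 0.003 -0.003 -1.   ]] 
F [-0.49 -0.02 -0.46] w -0.00011951535627560243 q [-0.31  0.64  0.48  1.62 -0.35  0.97 -1.16]
```

View pics/s5.png

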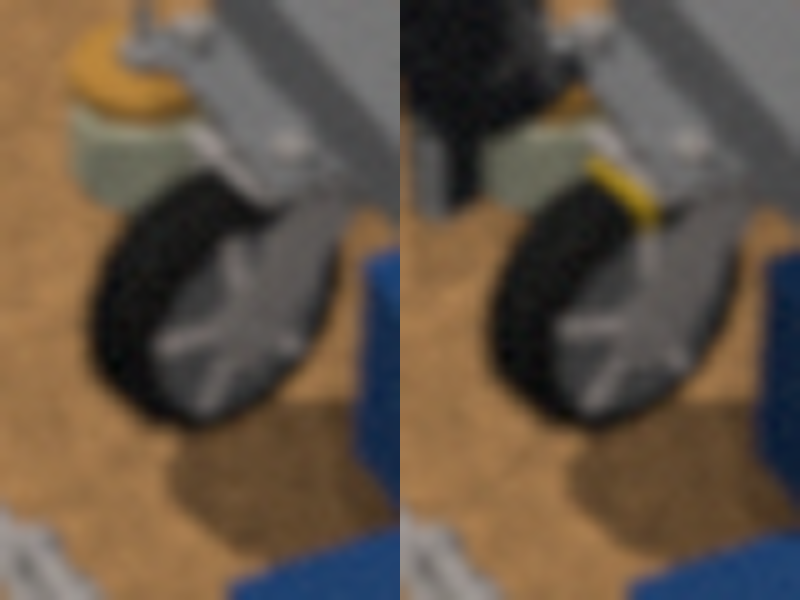

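The dab has come into view at the wheel's top, at (625,190) in the right panel, so the wheel rolled well. I'll do a second stroke for margin.

Emit:
move_arm(
  rows=[
    [-20.5,0,0,0,0,0],
    [-20.5,0,0,0,0,0],
    [0,0,15,0,0,0],
    [0,0,7.5,0,0,0],
    [0,0,1.5,0,0,0],
  ],
)

```text
time_s: 30.8
position: [0.6243, -0.0487, 0.1784]
tcp_rot: [-0.002, 0.998, 0.057, 0.002]
ft_force: [2.2, 0.7, 7.0]
width: -0.0001
finger_force: 3.3
```

Emit:
move_arm(
  rows=[
    [0,0,0.7,0,0,0],
    [0,0,0.7,0,0,0],
    [0,0,0,0,0,0],
  ],
)

```text
time_s: 31.18
position: [0.625, -0.0486, 0.178]
tcp_rot: [-0.002, 0.998, 0.057, 0.003]
ft_force: [2.5, 1.6, 5.1]
width: -0.0005
finger_force: 3.1
```

```bash
python3 - <<'E'
from h import *; need([77.5,0,106])
E
```

```text
t 31.18 shift [-2.6  0.3 -1. ] tip in fork [ 80.1   0.3 105. ] axes in fork
 [[ 1.    -0.001  0.005]
 [-0.001 -1.     0.004]
 [ 0.005 -0.004 -1.   ]] 
F [2.5  1.55 5.06] w -0.00047564192712176343 q [-0.31  0.61  0.48  1.74 -0.35  0.88 -1.14]
```

Emit:
move_arm(
  rows=[
    [4.2,0,2.8,0,0,0],
    [4.2,0,2.8,0,0,0],
    [3.1,0,3.1,0,0,0],
    [3.1,0,3.1,0,0,0],
  ],
)

```text
time_s: 31.68
position: [0.6396, -0.0468, 0.1661]
tcp_rot: [-0.002, 0.998, 0.057, 0.003]
ft_force: [4.4, 1.6, 4.1]
width: 0.0001
finger_force: 3.4
```

Emit:
move_arm(
  rows=[
    [2.5,0,3.5,0,0,0],
    [2.5,0,3.5,0,0,0],
    [1.8,0,4,0,0,0],
    [1.8,0,4,0,0,0],
    [0,0,0,0,0,0],
  ],
)

```text
time_s: 32.3
position: [0.6489, -0.0457, 0.151]
tcp_rot: [-0.002, 0.998, 0.057, 0.004]
ft_force: [6.5, 1.4, 1.9]
width: -0.0003
finger_force: 4.0
```

Emit:
move_arm(
  rows=[
    [5,0,0,0,0,0],
    [15,0,0,0,0,0],
    [20,0,-30,0,0,0],
    [0,0,-60,0,0,0],
    [0,0,-60,0,0,0],
  ],
)

```text
time_s: 32.92
position: [0.6841, -0.043, 0.2998]
tcp_rot: [-0.002, 0.998, 0.056, -0.002]
ft_force: [1.2, -0.3, -0.4]
width: -0.0001
finger_force: 0.0
```

Emit:
move_arm(
  rows=[
    [0,0,0,0,0,0],
    [0,0,0,0,0,0],
    [0,0,0,0,0,0],
    [0,0,0,0,0,0],
    [0,0,0,0,0,0],
  ],
)

```text
time_s: 33.55
position: [0.6847, -0.0428, 0.2996]
tcp_rot: [-0.002, 0.998, 0.056, -0.001]
ft_force: [-0.5, -0.0, -0.2]
width: -0.0001
finger_force: 0.0
```

```bash
python3 - <<'E'
from h import *; need([77.5,0,106])
from bench import viewer
s=viewer.camera("scene"); t=viewer.camera("top"); s2=viewer.camera("scene")
print(np.abs(s.astype(int)-s2)[205:265,265:305].mean())
cv2.imwrite("pics/fin.png",np.hstack([cv2.resize(s[185:285,255:385],(400,308)),cv2.resize(t,(400,308))]))
E
```

```text
t 33.55 shift [-62.   -0.2 120.7] tip in fork [139.6  -0.8 226.6] axes in fork
 [[ 1.    -0.002 -0.001]
 [-0.002 -1.     0.004]
 [-0.001 -0.004 -1.   ]] 
F [-0.49 -0.01 -0.23] w -0.00011718233668058293 q [-0.32  0.58  0.52  1.48 -0.3   1.17 -1.21]
1.4769444444444444
```

View pics/fin.png

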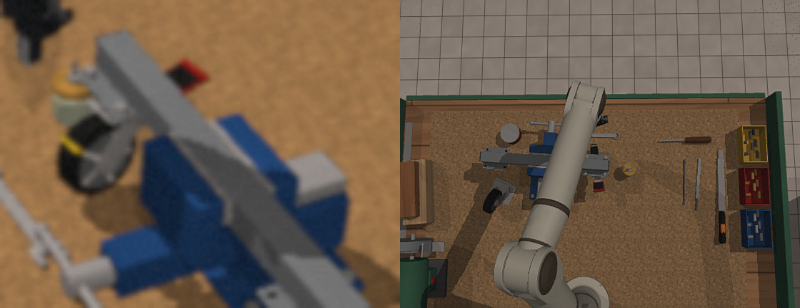

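The dab has now rolled over to the outer tread at (75,147), the pedal is up at (195,72), the lamp stands and the wheel is still. Handing in.

```bash
python3 -c "
from bench import finish_job; print(finish_job())"
```

```text
the job is handed in; nothing more can be done
None
```

The job is handed in, with no verdict returned: the pedal snapped down and locked, the tread bore about 10 N for over a second with no sign of the wheel turning, the pedal was flicked back up, and the wheel was rolled well over an eighth of a turn and left at rest.

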